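# Close up the sandwich press

## Robot

A 7-joint arm with a two-finger parallel gripper is mounted at the origin on a cart in front of the work surface, level with it; the furniture and walls round the work are solid. World frame = base frame: x ahead of the robot, y to its left, z up, the work surface at z = 0. Lengths are in mm, angles in rad, forces in N, time in s.
With the tool pointing down it reaches from about 350 to 900 mm from the base axis. Payload 19.9 kg.
Tool frame: the origin (TCP) lies midway between the tips of the shut fingers; the grasp point (between the pads) lies 19 mm behind it (ctrl.hold_point_z is the z of the grasp point in the tool frame, in mm); z points along the fingers, y is the direction in which the jaws open and shut (so a half turn about z gives the same grasp; the last joint's range is limited). The gripper opens to 94 mm and grips with 3 to 60 N. Pads are 16 mm wide; open, the fingers measure 119 mm over their backs; the gripper's body (75 mm by 177 mm) begins 78 mm behind the grasp point.
Start: joints at [-1.361, 0.417, -0.01, 1.614, 0.005, 1.111, -0.053], TCP at [155.708, 605.272, 205.425] pointing down, gripper open.
Joint ranges: [-2.81, 2.81], [-0.39, 2.02], [-1.27, 1.25], [0.06, 2.57], [-1.19, 4.33], [0.19, 2], [-2.82, 2.82]. Speed limits (rad/s): [1.89, 1.89, 2.39, 2.39, 3.01, 3.01, 3.01].

## Interface

Orientations are given as a unit quaternion [x, y, z, w].
In Python, from plant import ctrl gives the robot as it stands.
- The arm moves only by the tool jog_arm, never from a script. Its argument "deltas" is a list of rows, each an object with "jaw": the finger opening in m, from 0 to 0.094; "linear": the shift along the world's x, y, z in m, a list of three; "spin": the turn about the world's z in degrees. A call has 1 to 10 rows; each row is the pose to reach, as a shift and turn from the pose commanded when the call began; what a row does not reach only later rows make up. A row lasts 1/12 s, in which the tool goes at most 41.7 mm and 7.16 degrees, less where a joint would pass 70% of its speed; a pose out of reach is approached as far as the arm can. A call with a gripper value outside its range is refused whole. The fingers move at their own pace and stop on an object; "newtons" is the grip in N (left out, the last holds). Time passes only in rows, so rows that repeat a pose let the fingers close. It gives the time, the measured TCP pose, the force and the opening at its end, in the units of the state.
- ctrl.sense(): the state, without advancing time (a new reading comes with each control period).
- ctrl.snapshot(name): name is "scene" or "top"; returns the picture (400x640x3 uint8, red, green, blue); there is no depth.
- ctrl.get_calibration(name): a dict with "fx", "fy", "cx", "cy" (pixels), "extrinsics" (4x4, takes a point from world to camera coordinates). Camera axes: x right, y down, z forward; pixel columns grow to the right and rows downward; lengths in mm; the calibration is good to about 2 mm. A picture is of the moment at which its call begins. get_calibration takes no time and is no camera call.
- ctrl.finish_job(): hands the job in, once; it reports no verdict.
The state is a dict: "clock": time; "joint_pos": joint angles; "joint_vel": joint speeds; "joint_torque": joint torques, N m; "ee_pos": TCP position; "ee_rot": TCP orientation; "ft_force": force on the tool from outside, world axes, zero at the start; "moment": the same for the moment, N m; "width": opening from 0.0 (shut) to 1.0 (fully open).
Only numpy, scipy, OpenCV 4.12 (cv2) and the standard library are available. Lean on these libraries where they do the work, as an engineer would, in place of code of your own. Each camera call takes 0.05 s, during which the arm holds its last target.

## Task

The sandwich press has been wiped down and is to be closed up for carrying away. Using only pushes of the fingertips, push its crumb tray fully home and lower its lid gently until it is shut; once the lid is down, swing the hook on its side upright so that it locks over the lid's stud. Do not open the lid or tray any further, and leave the cups, the jug and the tongs where they are.

Things in the scene. Friction and masses are not known exactly. Their poses are not given: they have to be found in the camera images.
- press: Compact brushed-metal sandwich grill (base 230 x 230 mm, 144 mm high when shut), fixed on the worktop at the left, roughly facing the robot. Origin: centre of its underside, on the worktop. x points from its front to its back, z up. Lid hinged at the back, tray at the front, hook on the -y flank. On its front at y -80, z 44 mm a thermostat dial (28 mm wide, 15 mm proud, not to be used).
- lid (a joint): Opening angle of the lid, rad: 0 shut (plates together, on its stop), grows as the front of the lid rises; stop at 1.4. A friction hinge: the lid stays at any angle and does not fall; moving it takes about 1 to 5 N at the handle.
- lid_hinge (a point): Middle of the lid's hinge line, fixed to the press, at (105, 0, 85) mm in the press frame; the hinge line runs along the press's y.
- lid_handle (a point): Centre of the lid's handle: black round bar 20 mm thick, 136 mm long along the press's y, 33 mm clear of the lid's front; 258 mm ahead of the hinge and 30 mm above it in the lid's frame (shut: 115 mm above the worktop; the lid's top is then 29 mm higher than this point). Site axes turn with the lid; shut, they equal the press's.
- latch (a joint): Angle of the steel hook on the right flank, rad: 0 upright, over the lid's stud and on its stop; grows as its top leans towards the front of the press (stop at 1.05 rad). It stays where it is left; pushing it takes about 1 to 2 N at the tab.
- latch_pivot (a point): The hook's pivot, fixed on the press's right flank, at (-90, -120, 45) mm in the press frame; its axis runs along the press's y.
- latch_tab (a point): Centre of the black round thumb tab near the top of the hook, 85 mm from the pivot: 15 mm thick, 32 mm long along the press's y (16 mm to each side of this point). Its inner end is about 15 mm outside the lid's flank. Push it towards the back of the press in an arc about the pivot.
- tray (a joint): How far the crumb tray is out, m: 0 fully home, grows as it comes out of the front (along the press's -x). Stays where it is left; pushing takes 2 to 3 N.
- tray_front (a point): Middle of the front edge of the tray's finger lip: black, 60 mm wide, 6 mm high, this point 35 mm above the worktop; it stands out 9 mm from the tray's black front panel (110 mm wide, from 15 to 43 mm above the worktop). When home it is 134 mm ahead of the press's origin, at y +5 mm in the press frame.
- white_cup_mid (a point): Bystander: white cup, 68 mm across and 72 mm high, loose; its centre half-way up.
- espresso_cup_1_mid (a point): Bystander: small white cup with coffee in it, 64 mm across and 56 mm high, loose; its centre half-way up.
- milk_jug_small_mid (a point): Bystander: steel milk jug, 60 mm across and 88 mm high, loose; its centre half-way up.
- tongs_mid (a point): Bystander: steel tongs, 210 mm long, lying flat, 22 mm high, loose; their centre.

How it is judged:
By the outcome, as a careful person would: the job done as asked, in the order asked, and still so for the second after the job is handed in, with the robot touching nothing.
It also fails if it takes over 61 s, if anything falls off the work surface, if the arm or the gripper's body presses on something with over 40 N, if the wrist force passes 120 N, or if a joint passes its speed limit or range.

## Working session

There is one attempt and no reset: what is moved stays moved. The work goes in short steps, Python scripts to look and compute and a tool call to move; the robot and the scene stay as the last step left them, time stands still between calls to the robot, and variables do not carry over. Pictures are saved under pics/ and viewed, and the job is handed in when it is done.

Besides the shell and the picture viewer there is one more tool, called as name([rows], argument=value, ...), one row to a line, values as JSON. jog_arm: Moves the arm, as the interface text tells. Its arguments: {"type":"object","properties":{"deltas":{"type":"array","items":{"type":"object","properties":{"jaw":{"type":"number"},"linear":{"type":"array","items":{"type":"number"}},"spin":{"type":"number"}}}},"newtons":{"type":"number"}},"required":["deltas"]}

```bash
mkdir -p pics; ls
python3 - <<'E'
from plant import ctrl
import cv2
s=ctrl.sense(); print({k:s[k] for k in ('clock','ee_pos','ee_rot','ft_force','width')})
for n in('scene','top'):
    cv2.imwrite(f'pics/{n}0.png',ctrl.snapshot(n)[:,:,::-1]); c=ctrl.get_calibration(n); print(n,c)
E
```

```text
pics
{'clock': 0.0, 'ee_pos': array([155.67314585, 604.91933487, 204.81319743]), 'ee_rot': array([ 1.25555678e-01,  9.92086383e-01, -6.16230664e-04, -9.19559262e-06]), 'ft_force': array([0.11257855, 0.24248912, 0.40815684]), 'width': 0.9953722275617335}
scene {'fx': 493.95840535626485, 'fy': 493.95840535626485, 'cx': 320.43550844884237, 'cy': 200.87032597487988, 'extrinsics': array([[ 9.31809921e-01,  3.62928991e-01,  3.58033084e-03,
        -5.50171911e+02],
       [ 3.19462474e-01, -8.15449117e-01, -4.82686715e-01,
         5.73956616e+01],
       [-1.72261424e-01,  4.50916051e-01, -8.75785771e-01,
         1.37198888e+03],
       [ 0.00000000e+00,  0.00000000e+00,  0.00000000e+00,
         1.00000000e+00]])}
top {'fx': 377.09576144467246, 'fy': 377.09576144467246, 'cx': 322.68768982598175, 'cy': 206.68913885389708, 'extrinsics': array([[ 3.83376593e-01, -9.23544215e-01, -9.40595867e-03,
        -1.96781733e+01],
       [-7.26016449e-01, -2.95053637e-01, -6.21162996e-01,
         4.89468948e+02],
       [ 5.70896229e-01,  2.44968233e-01, -7.83624949e-01,
         6.36694215e+02],
       [ 0.00000000e+00,  0.00000000e+00,  0.00000000e+00,
         1.00000000e+00]])}
```

View pics/scene0.png

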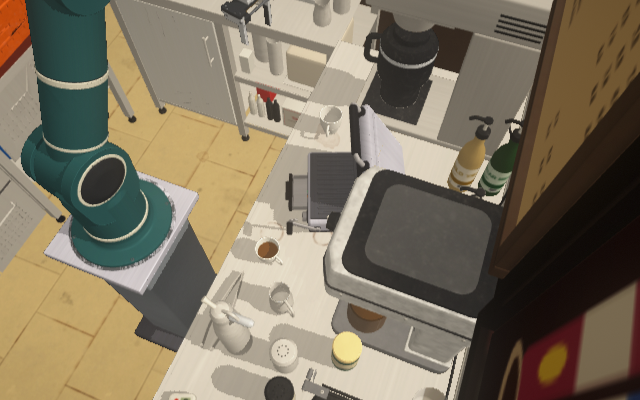

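View pics/top0.png

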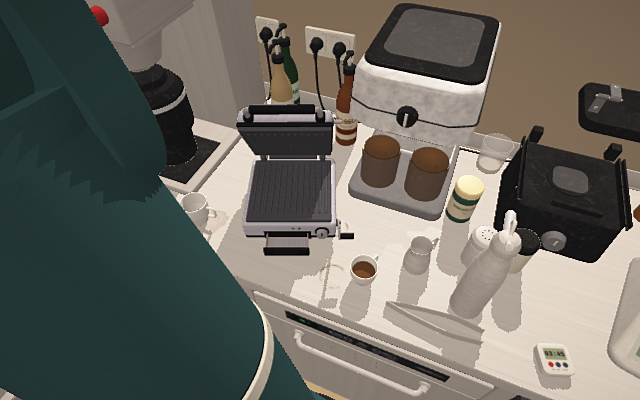

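```bash
cat > h.py <<'E'
import numpy as np, cv2
from plant import ctrl
C={n:ctrl.get_calibration(n) for n in('scene','top')}
def P(n):
    c=C[n]; K=np.array([[c['fx'],0,c['cx']],[0,c['fy'],c['cy']],[0,0,1]]); return K@c['extrinsics'][:3]
def proj(n,p):
    q=P(n)@np.append(p,1); return q[:2]/q[2]
def plane(n,uv,z):
    c=C[n];E=c['extrinsics'];R=E[:3,:3];o=-R.T@E[:3,3]
    d=R.T@np.array([(uv[0]-c['cx'])/c['fx'],(uv[1]-c['cy'])/c['fy'],1]); return o+d*(z-o[2])/d[2]
def tri(us,ut):
    X=cv2.triangulatePoints(P('scene'),P('top'),np.float64(us).reshape(2,1),np.float64(ut).reshape(2,1)); X=(X[:3]/X[3]).ravel()
    return X, proj('scene',X)-us, proj('top',X)-ut
def crop(im,x0,y0,x1,y1,f,name):
    cv2.imwrite(name,cv2.resize(im[y0:y1,x0:x1],None,fx=f,fy=f,interpolation=cv2.INTER_CUBIC))
E
python3 - <<'E'
from h import *
s=cv2.imread('pics/scene0.png');t=cv2.imread('pics/top0.png')
crop(s,270,95,420,245,4,'pics/s0c.png'); crop(t,220,85,380,265,3.3,'pics/t0c.png')
print(proj('scene',[156,605,205]),proj('scene',[0,0,0]),proj('top',[156,605,205]))
print(plane('top',(250,235),20),plane('top',(335,237),20))
E
```

```text
[257.07477278  34.29294808] [122.35661402 221.53453831] [ 47.50150843 243.88742917]
[417.52268495 349.01895059  20.        ] [492.31556128 149.66858131  20.        ]
```

View pics/s0c.png

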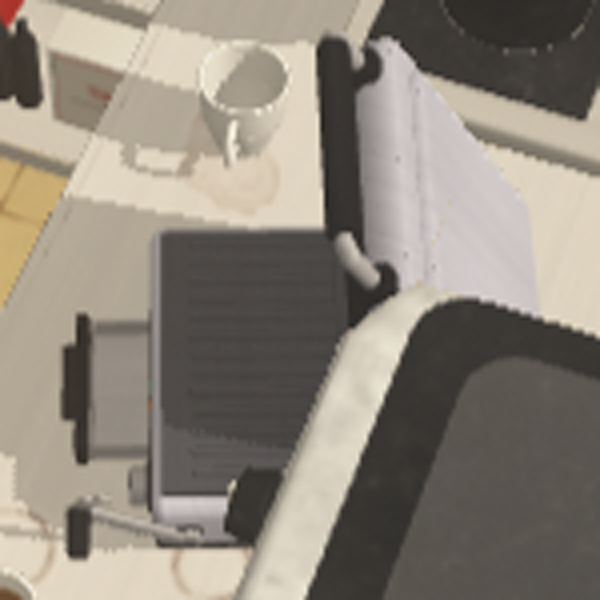

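View pics/t0c.png

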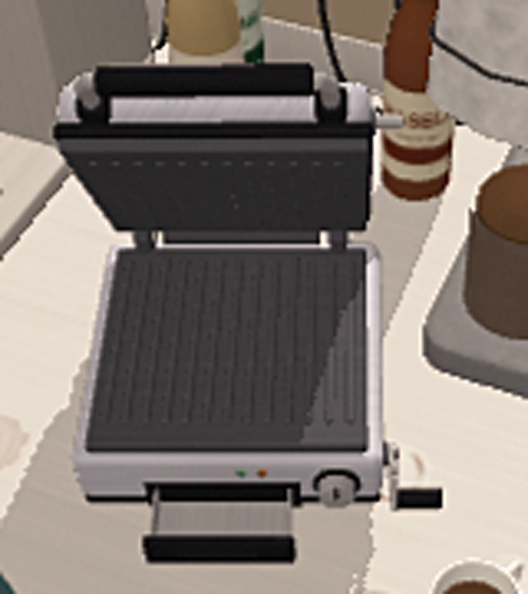

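```bash
cat > fit.py <<'E'
from h import *
from scipy.optimize import least_squares
def model(p):
    x,y,yaw,lid,lat,tr,ty,zb=p
    c,s=np.cos(yaw),np.sin(yaw)
    def W(a): return np.array([x+c*a[0]-s*a[1], y+s*a[0]+c*a[1], a[2]])
    def H(yy,fx=-258,fz=30): return W([105+fx*np.cos(lid)+fz*np.sin(lid),yy,85-fx*np.sin(lid)+fz*np.cos(lid)])
    def T(yy): return W([-90-85*np.sin(lat),ty+yy,45+85*np.cos(lat)])
    return dict(pl=W([-125-tr,60,43]),pr=W([-125-tr,-50,43]),hl=H(68),hr=H(-68),ti=T(16),to=T(-16),bl=W([-115,115,zb]),br=W([-115,-115,zb]),
      hc=H(0),tc=T(0),tf=W([-134-tr,5,35]),o=W([0,0,0]),piv=W([-90,-120,45]),hinge=W([105,0,85]))
def fit(obs,p0):
    def r(p):
        m=model(p); return np.concatenate([proj(n,m[k])-uv for n,k,uv in obs])
    f=least_squares(r,p0,loss='soft_l1',f_scale=1.0,x_scale=[10,10,.1,.1,.1,10,10,10]); return f,r(f.x)
E
python3 - <<'E'
from fit import *
S=lambda u,v:(270+u/4,95+v/4); T=lambda u,v:(220+u/3.3,85+v/3.3)
ob=[('scene','pl',S(83,318)),('scene','pr',S(83,462)),('top','pl',T(145,537)),('top','pr',T(295,536)),
('scene','hl',S(334,42)),('scene','hr',S(345,240)),('top','hl',T(97,79)),('top','hr',T(312,79)),
('scene','ti',S(78,507)),('scene','to',S(78,553)),('top','ti',T(397,498)),('top','to',T(441,497)),
('scene','bl',S(155,232)),('top','bl',T(88,452)),('top','br',T(382,452))]
f,r=fit(ob,[550,300,0.3,1.2,.8,60,-146,80])
print(f.x.round(3))
for (n,k,_),e in zip(ob,r.reshape(-1,2)): print(n,k,e.round(1))
for k,v in model(f.x).items(): print(k,v.round(0))
g=lambda a,b,z:(plane(a,b,z).round())
print('cups',plane('scene',(267,243),56).round(),plane('top',(364,264),56).round(),'white',plane('scene',(330,113),72).round(),'jug',plane('top',(421,245),88).round())
E
```

```text
[ 5.62902e+02  2.98773e+02  3.92000e-01  1.01600e+00  1.05100e+00
  4.12170e+01 -1.34082e+02  7.19000e+01]
scene pl [-0.2 -0.8]
scene pr [-0.5 -2.5]
top pl [-0.4 -0.4]
top pr [ 0.5 -0.3]
scene hl [-0.3  1.7]
scene hr [0.2 0.3]
top hl [0.2 0. ]
top hr [ 0.9 -0.5]
scene ti [0.6 1.5]
scene to [0.5 1.2]
top ti [-1.3 -0.2]
top to [-0.6  0. ]
scene bl [-0.4 -1.5]
top bl [-5.5  0.8]
top br [1.3 0.4]
pl [386. 291.  43.]
pr [428. 189.  43.]
hl [532. 360. 320.]
hr [584. 234. 320.]
ti [457. 127.  87.]
to [469.  97.  87.]
bl [413. 361.  72.]
br [501. 149.  72.]
hc [558. 297. 320.]
tc [463. 112.  87.]
tf [399. 236.  35.]
o [563. 299.   0.]
piv [526. 153.  45.]
hinge [660. 339.  85.]
cups [416.  66.  56.] [426.  54.  56.] white [421. 513.  72.] jug [502. -51.  88.]
```

jog_arm([
  {"jaw":0,"linear":[0.02,-0.038,0.005],"spin":3.7},
  {"jaw":0,"linear":[0.04,-0.077,0.005],"spin":7.4},
  {"jaw":0,"linear":[0.06,-0.115,0.005],"spin":11.1},
  {"jaw":0,"linear":[0.08,-0.154,0.005],"spin":14.8},
  {"jaw":0,"linear":[0.1,-0.192,0.005],"spin":18.5},
  {"jaw":0,"linear":[0.12,-0.23,0.005],"spin":22.2},
  {"jaw":0,"linear":[0.14,-0.269,0.005],"spin":25.9},
  {"jaw":0,"linear":[0.16,-0.307,0.005],"spin":29.6},
  {"jaw":0,"linear":[0.18,-0.346,0.005],"spin":33.3},
  {"jaw":0,"linear":[0.206,-0.384,0.005],"spin":36.9},
])

```text
clock: 0.93
ee_pos: [351.2, 235.6, 210.4]
ee_rot: [-0.197, 0.98, 0.0, -0.0]
ft_force: [1.5, 0.7, 1.6]
width: 0.328
```

Run:
```python
from h import *
s=ctrl.sense(); print(s['clock'],s['ee_pos'],s['ee_rot'],s['ft_force'],s['width'],s['joint_pos'])
for n in('scene','top'):
    cv2.imwrite(f'pics/{n}1.png',ctrl.snapshot(n)[:,:,::-1])
s=cv2.imread('pics/scene1.png');t=cv2.imread('pics/top1.png')
a=cv2.resize(s[95:245,270:400],None,fx=3,fy=3,interpolation=2);b=cv2.resize(t[85:265,200:380],None,fx=2.5,fy=2.5,interpolation=2)
cv2.imwrite('pics/c1.png',np.hstack([a,b]) )
```

```text
0.9333 [351.1940639  235.59991473 210.44906455] [-1.96542590e-01  9.80495283e-01  1.03906283e-04 -1.38090171e-05] [1.47319824 0.71188643 1.56951373] 0.3276214384604072 [-0.82718151  0.03951996  0.16828016  2.08416118 -0.00800657  1.01841576
  1.31162778]
```

View pics/c1.png

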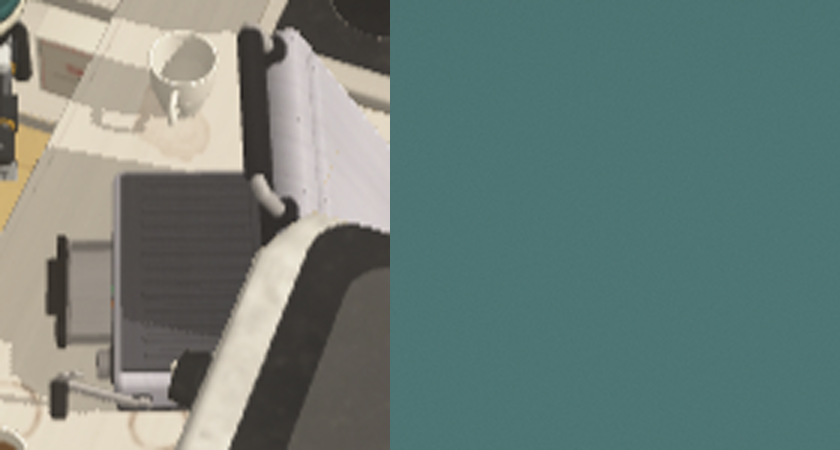

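jog_arm([
  {"jaw":0,"linear":[0,0,0],"spin":0},
  {"jaw":0,"linear":[0,0,-0.03],"spin":0},
  {"jaw":0,"linear":[0,0,-0.06],"spin":0},
  {"jaw":0,"linear":[0,0,-0.09],"spin":0},
  {"jaw":0,"linear":[0,0,-0.12],"spin":0},
  {"jaw":0,"linear":[0,0,-0.14],"spin":0},
  {"jaw":0,"linear":[0,0,-0.16],"spin":0},
  {"jaw":0,"linear":[0,0,-0.175],"spin":0},
  {"jaw":0,"linear":[0,0,-0.185],"spin":0},
  {"jaw":0,"linear":[0,0,-0.185],"spin":0},
])

```text
clock: 1.87
ee_pos: [349.6, 238.1, 23.6]
ee_rot: [-0.195, 0.981, -0.001, -0.002]
ft_force: [-0.5, -0.4, -0.1]
width: 0.004
```

Run:
```python
from h import *
s=ctrl.sense(); print(s['clock'],s['ee_pos'],s['ft_force'],s['width'])
cv2.imwrite('pics/scene2.png',ctrl.snapshot('scene')[:,:,::-1])
crop(cv2.imread('pics/scene2.png'),240,95,400,245,4,'pics/s2c.png')
```

```text
1.8667 [349.55966279 238.10566414  23.57159033] [-0.52474645 -0.43649691 -0.10754384] 0.00444296383967535
```

View pics/s2c.png

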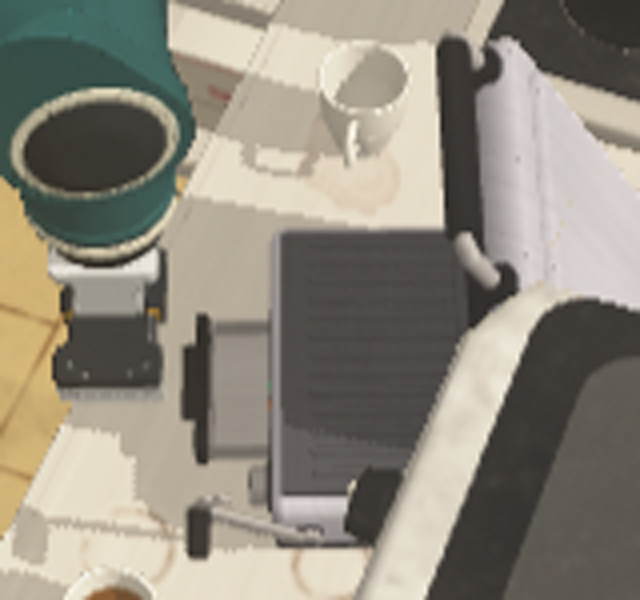

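jog_arm([
  {"jaw":0,"linear":[0.008,-0.0185,0],"spin":0},
  {"jaw":0,"linear":[0.015,-0.0155,0],"spin":0},
  {"jaw":0,"linear":[0.023,-0.0122,0],"spin":0},
  {"jaw":0,"linear":[0.031,-0.009,0],"spin":0},
  {"jaw":0,"linear":[0.038,-0.006,0],"spin":0},
  {"jaw":0,"linear":[0.045,-0.003,0],"spin":0},
  {"jaw":0,"linear":[0.052,0,0],"spin":0},
  {"jaw":0,"linear":[0.059,0.0025,0],"spin":0},
  {"jaw":0,"linear":[0.065,0.005,0],"spin":0},
  {"jaw":0,"linear":[0.07,0.007,0],"spin":0},
])

```text
clock: 2.75
ee_pos: [421.7, 245.2, 25.3]
ee_rot: [-0.195, 0.981, 0.0, -0.0]
ft_force: [-2.1, 1.1, 0.9]
width: 0.005
```

jog_arm([
  {"jaw":0,"linear":[0.003,0.0015,0],"spin":0},
  {"jaw":0,"linear":[0.006,0.0025,0],"spin":0},
  {"jaw":0,"linear":[0.006,0.0025,0],"spin":0},
])

```text
clock: 3.0
ee_pos: [425.5, 246.6, 25.0]
ee_rot: [-0.195, 0.981, -0.001, -0.002]
ft_force: [-11.8, -3.2, 8.2]
width: 0.003
```

Run:
```python
from h import *
s=ctrl.sense(); print(s['clock'],s['ee_pos'],s['ft_force'],s['width'])
cv2.imwrite('pics/scene3.png',ctrl.snapshot('scene')[:,:,::-1])
crop(cv2.imread('pics/scene3.png'),240,95,400,245,4,'pics/s3c.png')
```

```text
3.0 [425.54374363 246.61352403  24.98916237] [-11.84538652  -3.22421444   8.16715339] 0.0028377778978416423
```

View pics/s3c.png

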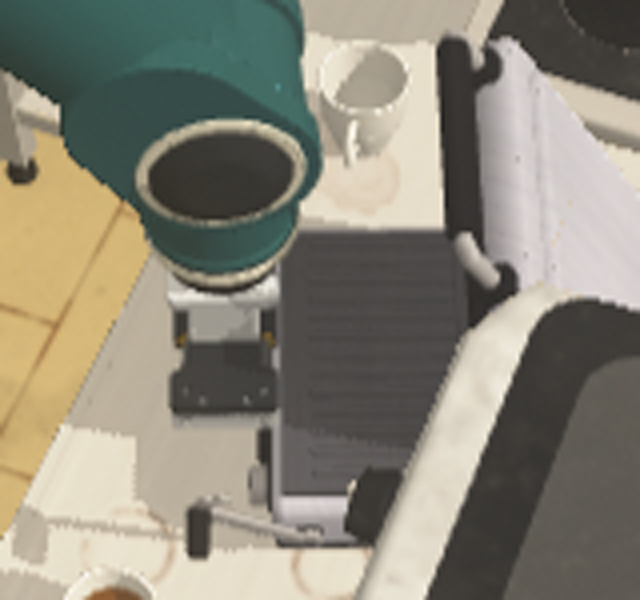

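jog_arm([
  {"jaw":0,"linear":[0.002,0.001,0],"spin":0},
  {"jaw":0,"linear":[0.004,0.0015,0],"spin":0},
  {"jaw":0,"linear":[0.004,0.0015,0],"spin":0},
])

```text
clock: 3.3
ee_pos: [425.8, 246.6, 24.5]
ee_rot: [-0.195, 0.981, -0.001, -0.006]
ft_force: [-34.8, -11.1, 29.4]
width: 0.001
```

jog_arm([
  {"jaw":0,"linear":[0,0,0],"spin":0},
  {"jaw":0,"linear":[0,0,0],"spin":0},
])

```text
clock: 3.47
ee_pos: [425.8, 246.6, 24.5]
ee_rot: [-0.195, 0.981, -0.001, -0.005]
ft_force: [-33.4, -11.8, 28.3]
width: 0.005
```

jog_arm([
  {"jaw":0,"linear":[-0.03,-0.012,0],"spin":0},
  {"jaw":0,"linear":[-0.06,-0.024,0],"spin":0},
  {"jaw":0,"linear":[-0.06,-0.024,0.04],"spin":0},
  {"jaw":0,"linear":[-0.06,-0.024,0.08],"spin":0},
  {"jaw":0,"linear":[-0.06,-0.024,0.12],"spin":0},
  {"jaw":0,"linear":[-0.06,-0.024,0.16],"spin":0},
  {"jaw":0,"linear":[-0.06,-0.024,0.2],"spin":0},
  {"jaw":0,"linear":[-0.06,-0.024,0.24],"spin":0},
  {"jaw":0,"linear":[-0.06,-0.024,0.28],"spin":0},
  {"jaw":0,"linear":[-0.06,-0.024,0.32],"spin":0},
])

```text
clock: 4.3
ee_pos: [370.9, 224.3, 347.9]
ee_rot: [-0.195, 0.981, 0.0, 0.001]
ft_force: [-0.9, -0.1, 0.3]
width: 0.003
```

Run:
```python
from h import *
s=ctrl.sense(); print(s['clock'],s['ee_pos'],s['ft_force'],s['width'])
for n in('scene','top'):
    cv2.imwrite(f'pics/{n}4.png',ctrl.snapshot(n)[:,:,::-1])
s=cv2.imread('pics/scene4.png');t=cv2.imread('pics/top4.png')
a=cv2.resize(s[95:245,250:400],None,fx=2.6,fy=2.6,interpolation=2);b=cv2.resize(t[85:265,220:380],(400,390),interpolation=2)
cv2.imwrite('pics/c4.png',np.hstack([a,b[:390]]) )
```

```text
4.3 [370.94908654 224.30938256 347.89715103] [-0.93393849 -0.07945462  0.28825488] 0.002926181684570943
```

View pics/c4.png

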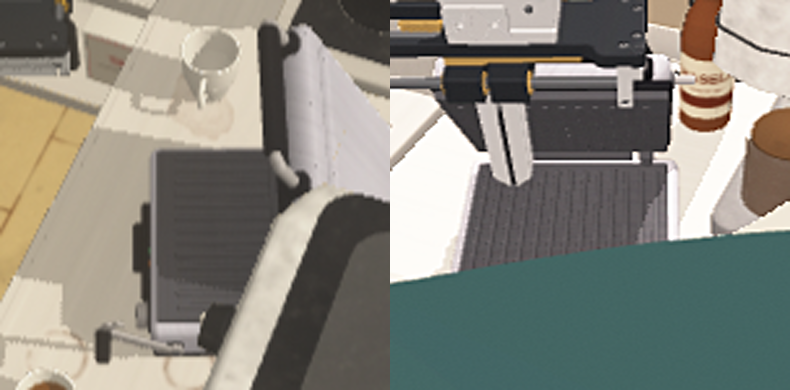

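Run:
```python
import numpy as np
o=np.array([561,298.]);c,s=np.cos(.392),np.sin(.392)
for f in [1.016,.95,.85,.75,.65,.55,.45,.35,.25,.15,.1,.05,0]:
    x=105-258*np.cos(f)+30*np.sin(f)+4; z=85+258*np.sin(f)+30*np.cos(f)+10
    print(f,np.round([o[0]+c*x,o[1]+s*x,z],0))
```

```text
1.016 [560. 297. 330.]
0.95 [546. 292. 322.]
0.85 [525. 283. 309.]
0.75 [506. 275. 293.]
0.65 [489. 268. 275.]
0.55 [473. 262. 255.]
0.45 [459. 256. 234.]
0.35 [447. 251. 212.]
0.25 [438. 247. 188.]
0.15 [430. 244. 163.]
0.1 [427. 243. 151.]
0.05 [425. 242. 138.]
0 [423. 241. 125.]
```

jog_arm([
  {"jaw":0,"linear":[0,0,0.03],"spin":0},
  {"jaw":0,"linear":[0.03,0.012,0.03],"spin":0},
  {"jaw":0,"linear":[0.06,0.023,0.03],"spin":0},
  {"jaw":0,"linear":[0.09,0.035,0.03],"spin":0},
  {"jaw":0,"linear":[0.12,0.046,0.03],"spin":0},
  {"jaw":0,"linear":[0.15,0.058,0.03],"spin":0},
  {"jaw":0,"linear":[0.175,0.068,0.03],"spin":0},
  {"jaw":0,"linear":[0.189,0.073,0.025],"spin":0},
  {"jaw":0,"linear":[0.189,0.073,0.005],"spin":0},
  {"jaw":0,"linear":[0.189,0.073,-0.003],"spin":0},
])

```text
clock: 5.23
ee_pos: [560.4, 297.4, 339.4]
ee_rot: [-0.195, 0.981, -0.001, -0.001]
ft_force: [-0.2, 0.1, -0.2]
width: 0.009
```

Run:
```python
from h import *
s=ctrl.sense(); print(s['clock'],s['ee_pos'],s['ft_force'],s['width'])
for n in('scene','top'):
    cv2.imwrite(f'pics/{n}5.png',ctrl.snapshot(n)[:,:,::-1])
s=cv2.imread('pics/scene5.png');t=cv2.imread('pics/top5.png')
a=cv2.resize(s[95:245,250:400],None,fx=2.6,fy=2.6,interpolation=2);b=cv2.resize(t[40:220,220:380],(400,390),interpolation=2)
cv2.imwrite('pics/c5.png',np.hstack([a,b[:390]]) )
```

```text
5.2333 [560.40717437 297.40525589 339.41853234] [-0.20662942  0.10938966 -0.22335067] 0.009005436514638986
```

View pics/c5.png

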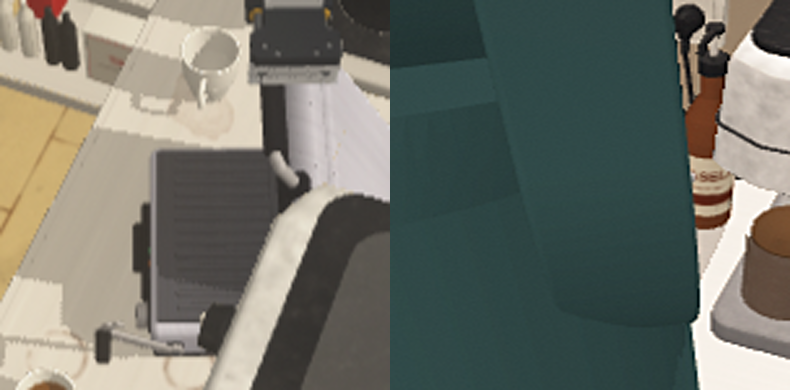

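jog_arm([
  {"jaw":0,"linear":[0,0,-0.004],"spin":0},
  {"jaw":0,"linear":[0,0,-0.008],"spin":0},
  {"jaw":0,"linear":[0,0,-0.012],"spin":0},
])

```text
clock: 5.58
ee_pos: [560.1, 297.8, 331.1]
ee_rot: [-0.195, 0.981, 0.0, 0.001]
ft_force: [-4.3, -1.9, 19.2]
width: 0.008
```

jog_arm([
  {"jaw":0,"linear":[-0.007,-0.0025,-0.004],"spin":0},
  {"jaw":0,"linear":[-0.014,-0.005,-0.008],"spin":0},
  {"jaw":0,"linear":[-0.021,-0.008,-0.012],"spin":0},
  {"jaw":0,"linear":[-0.028,-0.011,-0.017],"spin":0},
  {"jaw":0,"linear":[-0.035,-0.014,-0.021],"spin":0},
])

```text
clock: 6.0
ee_pos: [525.1, 283.6, 310.9]
ee_rot: [-0.195, 0.981, 0.0, 0.001]
ft_force: [-1.4, -0.4, 7.5]
width: 0.006
```

Run:
```python
from h import *
s=ctrl.sense(); print(s['clock'],s['ee_pos'],s['ft_force'],s['width'])
cv2.imwrite('pics/scene6.png',ctrl.snapshot('scene')[:,:,::-1])
crop(cv2.imread('pics/scene6.png'),250,60,410,210,4,'pics/s6c.png')
```

```text
6.0 [525.07352578 283.61047272 310.91702726] [-1.36480363 -0.40779448  7.5015285 ] 0.006439615955210607
```

View pics/s6c.png

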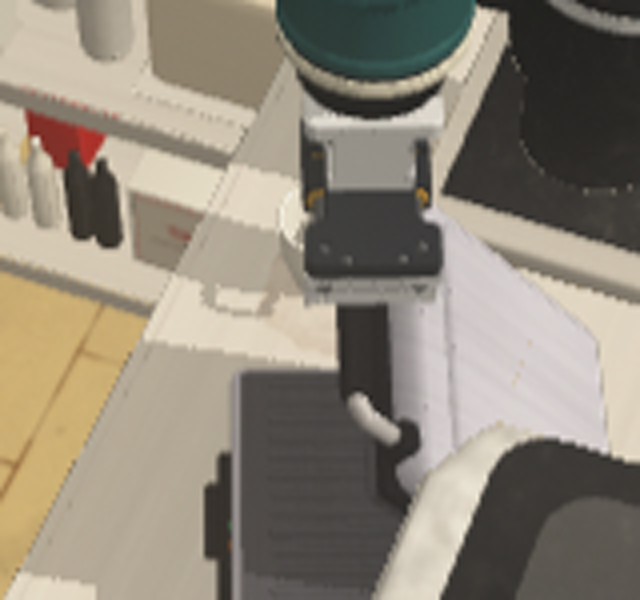

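jog_arm([
  {"jaw":0,"linear":[-0.006,-0.003,-0.005],"spin":0},
  {"jaw":0,"linear":[-0.013,-0.0055,-0.01],"spin":0},
  {"jaw":0,"linear":[-0.019,-0.008,-0.016],"spin":0},
  {"jaw":0,"linear":[-0.025,-0.01,-0.022],"spin":0},
  {"jaw":0,"linear":[-0.031,-0.0125,-0.028],"spin":0},
  {"jaw":0,"linear":[-0.036,-0.015,-0.034],"spin":0},
  {"jaw":0,"linear":[-0.041,-0.017,-0.04],"spin":0},
  {"jaw":0,"linear":[-0.047,-0.019,-0.047],"spin":0},
  {"jaw":0,"linear":[-0.052,-0.021,-0.054],"spin":0},
])

```text
clock: 6.8
ee_pos: [472.2, 262.3, 256.3]
ee_rot: [-0.195, 0.981, 0.0, -0.0]
ft_force: [-8.1, -5.3, 11.0]
width: 0.007
```

Run:
```python
from h import *
s=ctrl.sense(); print(s['clock'],s['ee_pos'],s['ft_force'],s['width'])
cv2.imwrite('pics/scene7.png',ctrl.snapshot('scene')[:,:,::-1])
crop(cv2.imread('pics/scene7.png'),250,60,410,210,4,'pics/s7c.png')
```

```text
6.8 [472.16871813 262.30623429 256.33986872] [-8.060215   -5.33422922 10.95451943] 0.0074165875709234575
```

View pics/s7c.png

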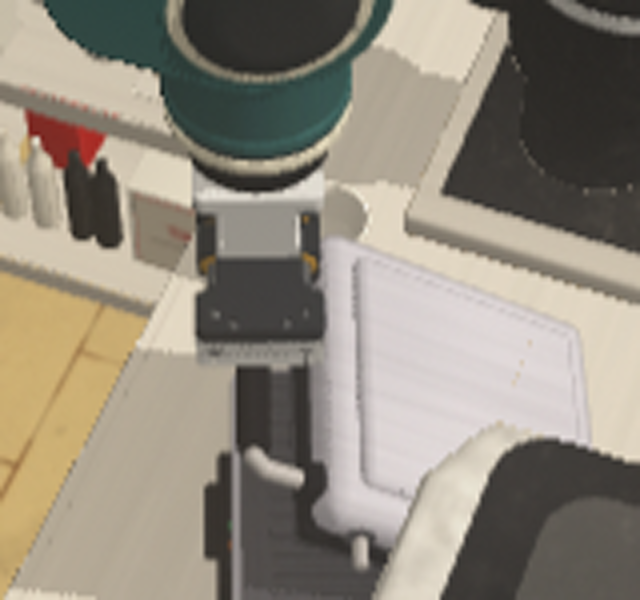

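jog_arm([
  {"jaw":0,"linear":[-0.005,-0.002,-0.007],"spin":0},
  {"jaw":0,"linear":[-0.0095,-0.004,-0.014],"spin":0},
  {"jaw":0,"linear":[-0.014,-0.006,-0.021],"spin":0},
  {"jaw":0,"linear":[-0.018,-0.0075,-0.028],"spin":0},
  {"jaw":0,"linear":[-0.022,-0.0095,-0.035],"spin":0},
  {"jaw":0,"linear":[-0.026,-0.011,-0.043],"spin":0},
  {"jaw":0,"linear":[-0.029,-0.0125,-0.051],"spin":0},
  {"jaw":0,"linear":[-0.032,-0.014,-0.059],"spin":0},
  {"jaw":0,"linear":[-0.035,-0.015,-0.067],"spin":0},
])

```text
clock: 7.6
ee_pos: [437.9, 247.7, 188.1]
ee_rot: [-0.195, 0.981, 0.0, 0.0]
ft_force: [-2.0, -1.6, 3.3]
width: 0.005
```

jog_arm([
  {"jaw":0,"linear":[-0.003,-0.001,-0.006],"spin":0},
  {"jaw":0,"linear":[-0.005,-0.002,-0.012],"spin":0},
  {"jaw":0,"linear":[-0.007,-0.0025,-0.018],"spin":0},
  {"jaw":0,"linear":[-0.008,-0.003,-0.024],"spin":0},
  {"jaw":0,"linear":[-0.01,-0.0035,-0.03],"spin":0},
  {"jaw":0,"linear":[-0.011,-0.004,-0.036],"spin":0},
])

```text
clock: 8.1
ee_pos: [427.0, 243.7, 151.8]
ee_rot: [-0.195, 0.981, -0.0, 0.0]
ft_force: [-1.9, -1.3, 2.5]
width: 0.003
```

Run:
```python
from h import *
s=ctrl.sense(); print(s['clock'],s['ee_pos'],s['ft_force'],s['width'])
cv2.imwrite('pics/scene8.png',ctrl.snapshot('scene')[:,:,::-1])
crop(cv2.imread('pics/scene8.png'),250,90,410,240,4,'pics/s8c.png')
```

```text
8.1 [427.00329236 243.67190711 151.82303214] [-1.86624687 -1.32184445  2.49331026] 0.0032390346700138526
```

View pics/s8c.png

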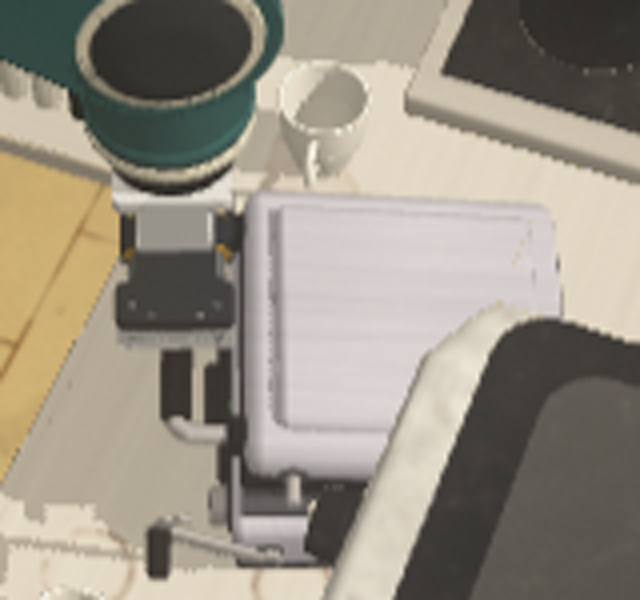

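jog_arm([
  {"jaw":0,"linear":[-0.001,0,-0.003],"spin":0},
  {"jaw":0,"linear":[-0.001,0,-0.006],"spin":0},
  {"jaw":0,"linear":[-0.002,-0.001,-0.009],"spin":0},
  {"jaw":0,"linear":[-0.002,-0.001,-0.012],"spin":0},
  {"jaw":0,"linear":[-0.003,-0.001,-0.015],"spin":0},
  {"jaw":0,"linear":[-0.003,-0.001,-0.018],"spin":0},
  {"jaw":0,"linear":[-0.004,-0.0015,-0.021],"spin":0},
  {"jaw":0,"linear":[-0.004,-0.0015,-0.023],"spin":0},
])

```text
clock: 8.82
ee_pos: [423.0, 242.2, 129.1]
ee_rot: [-0.195, 0.981, -0.0, 0.0]
ft_force: [-1.0, -0.8, 1.7]
width: 0.008
```

jog_arm([
  {"jaw":0,"linear":[0,0,-0.0015],"spin":0},
  {"jaw":0,"linear":[0,0,-0.003],"spin":0},
  {"jaw":0,"linear":[0,0,-0.004],"spin":0},
])

```text
clock: 9.07
ee_pos: [423.0, 242.2, 125.2]
ee_rot: [-0.195, 0.981, -0.0, -0.0]
ft_force: [-0.6, -1.5, 1.6]
width: 0.001
```

jog_arm([
  {"jaw":0,"linear":[0,0,-0.001],"spin":0},
  {"jaw":0,"linear":[0,0,-0.002],"spin":0},
  {"jaw":0,"linear":[0,0,-0.003],"spin":0},
])

```text
clock: 9.32
ee_pos: [423.4, 242.4, 124.0]
ee_rot: [-0.195, 0.981, 0.0, 0.0]
ft_force: [-15.8, -9.2, 54.3]
width: 0.007
```

jog_arm([
  {"jaw":0,"linear":[0,0,-0.001],"spin":0},
  {"jaw":0,"linear":[0,0,-0.001],"spin":0},
])

```text
clock: 9.48
ee_pos: [423.5, 242.5, 123.8]
ee_rot: [-0.195, 0.981, 0.001, 0.0]
ft_force: [-17.4, -10.5, 56.2]
width: 0.005
```

jog_arm([
  {"jaw":0,"linear":[0,0,0.01],"spin":0},
  {"jaw":0,"linear":[0,0,0.04],"spin":0},
  {"jaw":0,"linear":[0,0,0.075],"spin":0},
])

```text
clock: 9.73
ee_pos: [422.4, 241.6, 196.2]
ee_rot: [-0.195, 0.981, -0.001, -0.001]
ft_force: [-0.2, -0.7, 0.3]
width: 0.004
```

Run:
```python
from h import *
s=ctrl.sense(); print(s['clock'],s['ee_pos'],s['ft_force'],s['width'])
for n in('scene','top'):
    cv2.imwrite(f'pics/{n}9.png',ctrl.snapshot(n)[:,:,::-1])
crop(cv2.imread('pics/scene9.png'),250,120,400,250,5,'pics/s9c.png')
```

```text
9.7333 [422.36517031 241.62281254 196.19572398] [-0.17826191 -0.67929305  0.28552365] 0.00379422583191501
```

View pics/s9c.png

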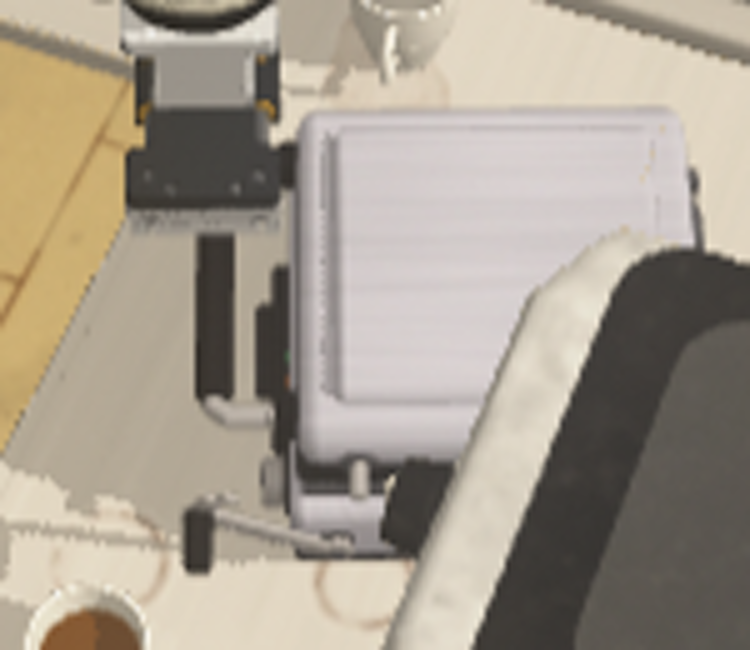

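View pics/top9.png

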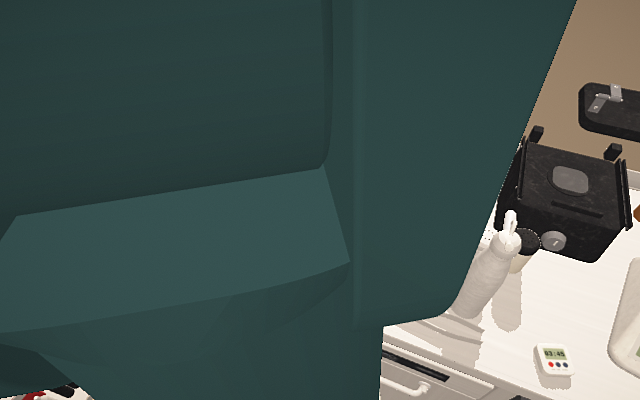

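Run:
```python
from h import *
o=np.array([561,298.]);c,s=np.cos(.392),np.sin(.392)
def loc(X): d=X[:2]-o; return np.round([c*d[0]+s*d[1],-s*d[0]+c*d[1],X[2]])
X,a,b=tri((336,221),(407,117)); print('knob',X,loc(X),a,b)
X,a,b=tri((327,262),(354,90)); print('fryer front-left low',X,loc(X),a,b)
# tab centre
for nm,us,ut in (('ti',(289.5,221.8),(340.3,235.9)),('to',(289.5,233.7),(353.6,235.6))):
    X,a,b=tri(us,ut); print(nm,X.round(),loc(X),a.round(1),b.round(1))
# stud tip scene at lid shut
print('stud', loc(plane('scene',(250+360/5,120+475/5),110)))
print('cup', loc(plane('scene',(267,243),56)), loc(plane('top',(364,264),56)))
def W(x,y): return (o[0]+c*x-s*y,o[1]+s*x+c*y)
for x,y in((-205,-138),(-190,-138),(-105,-138),(-112,-138)): print(x,y,np.round(W(x,y)))
```

```text
knob [601.34884238  52.07383798 341.59902617] [ -57. -243.  342.] [-0.49114631  0.84607811] [-1.32872484 -1.15499158]
fryer front-left low [620.91788258  42.51226814 344.0587246 ] [ -42. -259.  344.] [ 16.08421867 -33.48037691] [59.29115043 20.04856688]
ti [455. 126.  93.] [-164. -119.   93.] [-0.4  0.6] [-1.  -0.8]
to [468.  97.  91.] [-163. -150.   91.] [-0.1  0.2] [-0.4 -0.3]
stud [ -79. -108.  110.]
cup [-223. -159.   56.] [-218. -174.   56.]
-205 -138 [424.  92.]
-190 -138 [438.  98.]
-105 -138 [517. 130.]
-112 -138 [510. 128.]
```

jog_arm([
  {"jaw":0,"linear":[0,-0.015,0.01],"spin":-7},
  {"jaw":0,"linear":[0,-0.03,0.01],"spin":-14},
  {"jaw":0,"linear":[0,-0.045,0.01],"spin":-21},
  {"jaw":0,"linear":[0,-0.06,0.01],"spin":-28},
  {"jaw":0,"linear":[0,-0.075,0.01],"spin":-35},
  {"jaw":0,"linear":[0,-0.09,0.01],"spin":-42},
  {"jaw":0,"linear":[0,-0.105,0.01],"spin":-49},
  {"jaw":0,"linear":[0,-0.12,0.01],"spin":-56},
  {"jaw":0,"linear":[0,-0.135,0.01],"spin":-63},
  {"jaw":0,"linear":[0.002,-0.15,0.01],"spin":-70},
])

```text
clock: 10.67
ee_pos: [425.0, 91.6, 206.3]
ee_rot: [0.406, 0.914, 0.0, 0.0]
ft_force: [0.3, 0.6, 0.3]
width: 0.003
```

jog_arm([
  {"jaw":0,"linear":[0,0,-0.03],"spin":-7},
  {"jaw":0,"linear":[0,0,-0.05],"spin":-14},
  {"jaw":0,"linear":[0,0,-0.07],"spin":-20},
  {"jaw":0,"linear":[0,0,-0.09],"spin":-20},
  {"jaw":0,"linear":[0,0,-0.09],"spin":-20},
])

```text
clock: 11.08
ee_pos: [423.6, 91.7, 113.7]
ee_rot: [0.556, 0.831, -0.002, -0.001]
ft_force: [-1.5, -0.2, -0.8]
width: 0.006
```

Run:
```python
from h import *
s=ctrl.sense(); print(s['clock'],s['ee_pos'],s['ee_rot'],s['ft_force'],s['joint_pos'].round(2))
cv2.imwrite('pics/scene10.png',ctrl.snapshot('scene')[:,:,::-1])
crop(cv2.imread('pics/scene10.png'),230,120,380,270,4,'pics/s10c.png')
```

```text
11.0833 [423.56617297  91.73098756 113.6994847 ] [ 0.55582328  0.83129775 -0.0019111  -0.00094001] [-1.51219357 -0.15608425 -0.78968957] [-0.69  0.22  0.45  2.17 -0.13  0.79  0.24]
```

View pics/s10c.png

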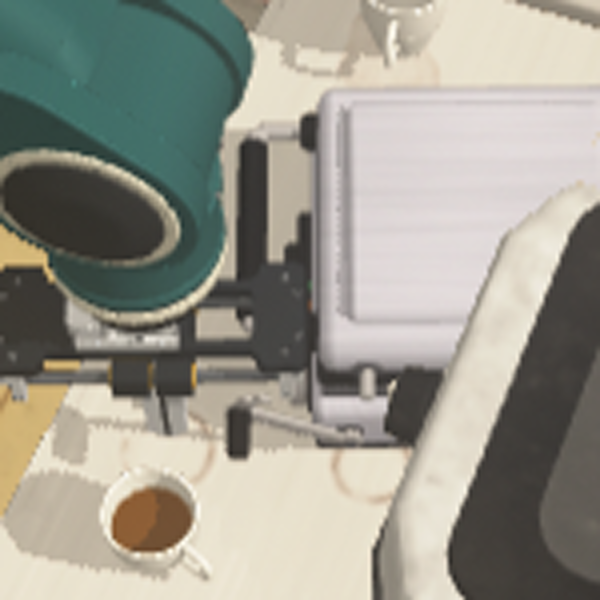

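jog_arm([
  {"jaw":0,"linear":[0,0,-0.018],"spin":0},
  {"jaw":0,"linear":[0,0,-0.036],"spin":0},
  {"jaw":0,"linear":[0.005,0.002,-0.036],"spin":0},
  {"jaw":0,"linear":[0.01,0.004,-0.036],"spin":0},
  {"jaw":0,"linear":[0.015,0.006,-0.036],"spin":0},
  {"jaw":0,"linear":[0.02,0.008,-0.036],"spin":0},
])

```text
clock: 11.63
ee_pos: [445.4, 100.3, 81.5]
ee_rot: [0.556, 0.831, -0.0, -0.0]
ft_force: [-37.7, -19.8, 28.3]
width: 0.002
```

Run:
```python
from h import *
s=ctrl.sense(); print(s['clock'],s['ee_pos'],s['ft_force'])
cv2.imwrite('pics/scene11.png',ctrl.snapshot('scene')[:,:,::-1])
crop(cv2.imread('pics/scene11.png'),230,120,380,270,4,'pics/s11c.png')
```

```text
11.6333 [445.41865931 100.32546714  81.53515314] [-37.6640032  -19.77261561  28.32047311]
```

View pics/s11c.png

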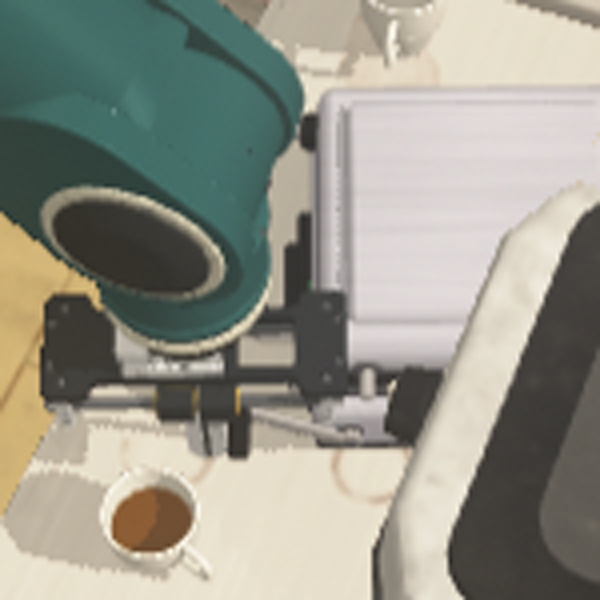

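jog_arm([
  {"jaw":0,"linear":[-0.005,-0.002,0],"spin":0},
  {"jaw":0,"linear":[-0.01,-0.004,0],"spin":0},
  {"jaw":0,"linear":[-0.01,-0.004,-0.008],"spin":0},
  {"jaw":0,"linear":[-0.01,-0.004,-0.008],"spin":0},
])

```text
clock: 12.02
ee_pos: [435.0, 96.4, 71.9]
ee_rot: [0.556, 0.831, 0.0, -0.0]
ft_force: [-0.6, 0.4, -1.0]
width: 0.004
```

Run:
```python
from h import *
s=ctrl.sense(); print(s['clock'],s['ee_pos'],s['ft_force'])
cv2.imwrite('pics/scene12.png',ctrl.snapshot('scene')[:,:,::-1])
crop(cv2.imread('pics/scene12.png'),250,170,350,250,7,'pics/s12c.png')
```

```text
12.0167 [434.99055515  96.44045585  71.86488155] [-0.59051506  0.42956684 -1.02696367]
```

View pics/s12c.png

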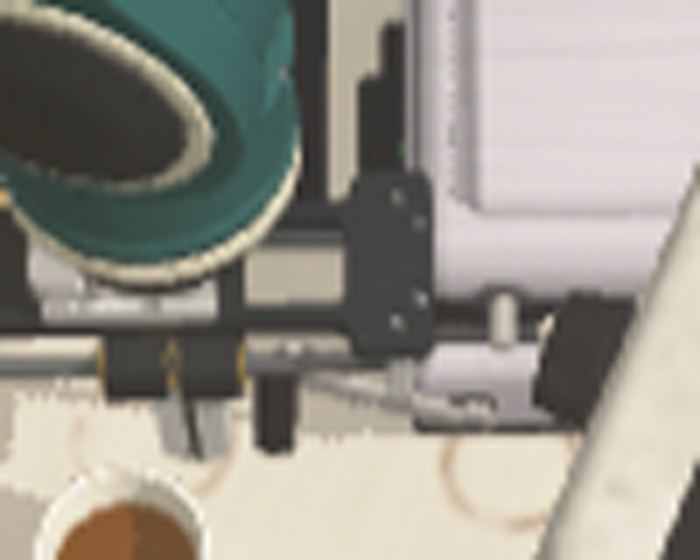

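jog_arm([
  {"jaw":0,"linear":[0.0046,0.0019,0],"spin":0},
  {"jaw":0,"linear":[0.0075,0.003,0.002],"spin":0},
  {"jaw":0,"linear":[0.0095,0.004,0.005],"spin":0},
  {"jaw":0,"linear":[0.0115,0.0048,0.008],"spin":0},
])

```text
clock: 12.4
ee_pos: [446.9, 101.1, 80.7]
ee_rot: [0.556, 0.831, -0.0, -0.0]
ft_force: [-1.8, -0.6, -0.2]
width: 0.007
```

jog_arm([
  {"jaw":0,"linear":[0.0025,0.001,0.003],"spin":0},
  {"jaw":0,"linear":[0.005,0.002,0.006],"spin":0},
  {"jaw":0,"linear":[0.008,0.003,0.009],"spin":0},
])

```text
clock: 12.65
ee_pos: [453.5, 103.7, 89.6]
ee_rot: [0.556, 0.831, -0.001, -0.001]
ft_force: [-14.0, -5.0, 10.4]
width: 0.005
```

Run:
```python
from h import *
s=ctrl.sense(); print(s['clock'],s['ee_pos'],s['ft_force'])
cv2.imwrite('pics/scene13.png',ctrl.snapshot('scene')[:,:,::-1])
crop(cv2.imread('pics/scene13.png'),250,170,350,250,7,'pics/s13c.png')
```

```text
12.65 [453.49932572 103.68441003  89.55110759] [-14.0060372   -5.01506704  10.43713577]
```

View pics/s13c.png

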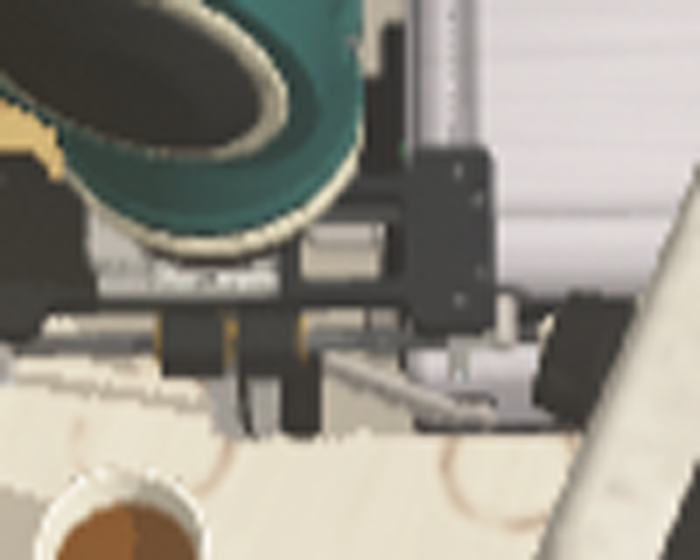

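jog_arm([
  {"jaw":0,"linear":[0.002,0.001,0.005],"spin":0},
  {"jaw":0,"linear":[0.0055,0.002,0.009],"spin":0},
  {"jaw":0,"linear":[0.009,0.0035,0.013],"spin":0},
  {"jaw":0,"linear":[0.0125,0.005,0.016],"spin":0},
  {"jaw":0,"linear":[0.017,0.007,0.02],"spin":0},
])

```text
clock: 13.12
ee_pos: [472.1, 111.2, 109.8]
ee_rot: [0.556, 0.831, -0.0, 0.0]
ft_force: [-0.9, -0.3, -0.5]
width: 0.007
```

Run:
```python
from h import *
s=ctrl.sense(); print(s['clock'],s['ee_pos'],s['ft_force'])
cv2.imwrite('pics/scene14.png',ctrl.snapshot('scene')[:,:,::-1])
crop(cv2.imread('pics/scene14.png'),250,170,350,250,7,'pics/s14c.png')
```

```text
13.1167 [472.09009263 111.17395035 109.79652155] [-0.93607832 -0.27002486 -0.54152747]
```

View pics/s14c.png

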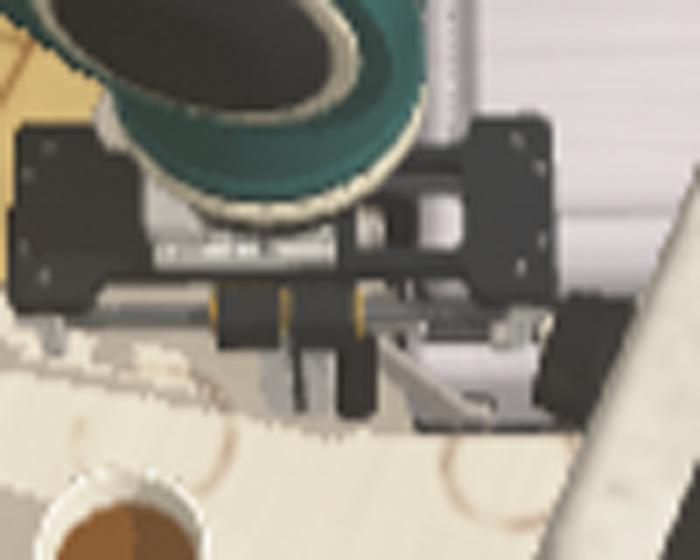

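jog_arm([
  {"jaw":0,"linear":[0.004,0.0015,0.003],"spin":0},
  {"jaw":0,"linear":[0.008,0.0035,0.005],"spin":0},
  {"jaw":0,"linear":[0.012,0.005,0.0065],"spin":0},
  {"jaw":0,"linear":[0.016,0.0065,0.008],"spin":0},
  {"jaw":0,"linear":[0.02,0.0085,0.009],"spin":0},
  {"jaw":0,"linear":[0.024,0.01,0.01],"spin":0},
  {"jaw":0,"linear":[0.028,0.0115,0.0105],"spin":0},
])

```text
clock: 13.75
ee_pos: [500.1, 122.8, 120.0]
ee_rot: [0.556, 0.831, -0.0, 0.0]
ft_force: [-2.9, -0.3, 1.7]
width: 0.004
```

Run:
```python
from h import *
s=ctrl.sense(); print(s['clock'],s['ee_pos'],s['ft_force'])
cv2.imwrite('pics/scene15.png',ctrl.snapshot('scene')[:,:,::-1])
crop(cv2.imread('pics/scene15.png'),250,170,350,250,7,'pics/s15c.png')
```

```text
13.75 [500.11473092 122.80358529 120.00035769] [-2.89408175 -0.33780455  1.70811087]
```

View pics/s15c.png

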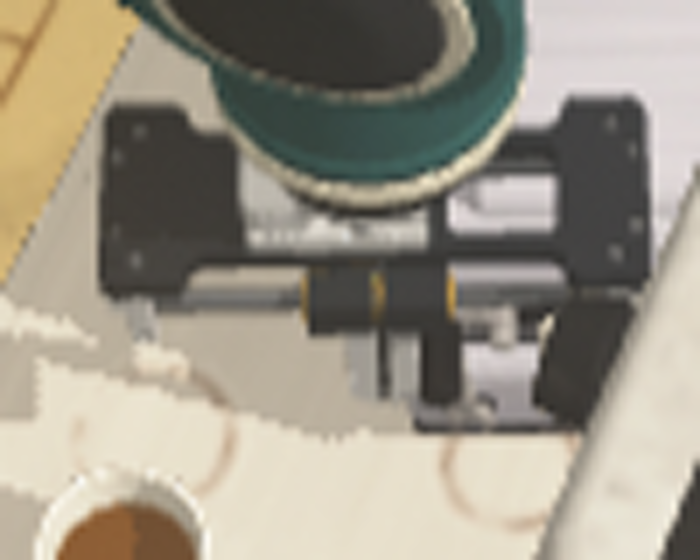

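jog_arm([
  {"jaw":0,"linear":[0.004,0.0015,0],"spin":0},
  {"jaw":0,"linear":[0.008,0.0035,0],"spin":0},
  {"jaw":0,"linear":[0.011,0.0045,0],"spin":0},
  {"jaw":0,"linear":[0.013,0.0055,0],"spin":0},
])

```text
clock: 14.13
ee_pos: [510.6, 127.1, 119.5]
ee_rot: [0.556, 0.831, -0.002, -0.002]
ft_force: [-30.3, -12.9, 29.1]
width: 0.005
```

jog_arm([
  {"jaw":0,"linear":[0.002,0.001,0],"spin":0},
  {"jaw":0,"linear":[0.003,0.0012,0],"spin":0},
])

```text
clock: 14.3
ee_pos: [511.2, 127.2, 119.4]
ee_rot: [0.556, 0.831, -0.004, -0.004]
ft_force: [-46.5, -15.5, 43.7]
width: 0.006
```

Run:
```python
from h import *
s=ctrl.sense(); print(s['clock'],s['ee_pos'],s['ft_force'])
cv2.imwrite('pics/scene16.png',ctrl.snapshot('scene')[:,:,::-1])
crop(cv2.imread('pics/scene16.png'),250,170,350,250,7,'pics/s16c.png')
```

```text
14.3 [511.18299415 127.19430853 119.39833782] [-46.46683301 -15.48457677  43.71597885]
```

View pics/s16c.png

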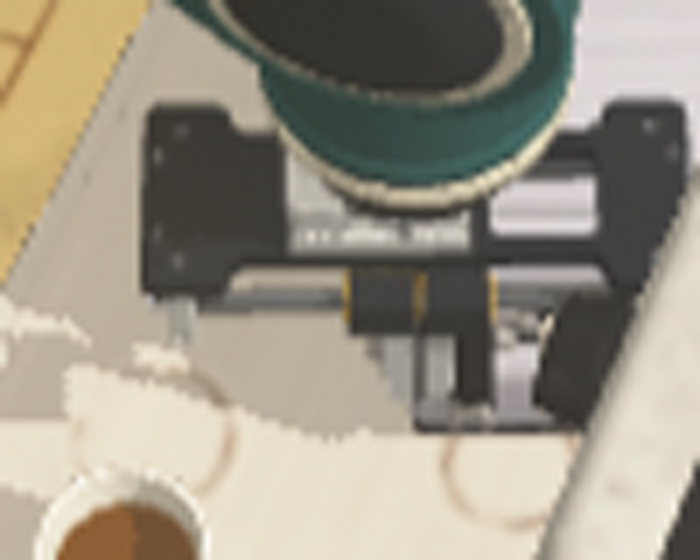

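jog_arm([
  {"jaw":0,"linear":[-0.01,-0.004,0],"spin":0},
  {"jaw":0,"linear":[-0.03,-0.012,0],"spin":0},
  {"jaw":0,"linear":[-0.05,-0.02,0],"spin":0},
  {"jaw":0,"linear":[-0.07,-0.029,0.03],"spin":0},
  {"jaw":0,"linear":[-0.08,-0.033,0.07],"spin":0},
  {"jaw":0,"linear":[-0.08,-0.033,0.11],"spin":0},
])

```text
clock: 14.85
ee_pos: [433.6, 95.0, 230.9]
ee_rot: [0.556, 0.831, -0.001, -0.001]
ft_force: [1.1, 1.3, 0.8]
width: 0.005
```

Run:
```python
from h import *
s=ctrl.sense(); print(s['clock'],s['ee_pos'],s['ft_force'])
for n in('scene','top'): cv2.imwrite(f'pics/{n}17.png',ctrl.snapshot(n)[:,:,::-1])
crop(cv2.imread('pics/scene17.png'),250,150,350,250,6,'pics/s17c.png')
```

```text
14.85 [433.58240167  94.9732406  230.88054351] [1.1224003  1.26919304 0.80550077]
```

View pics/s17c.png

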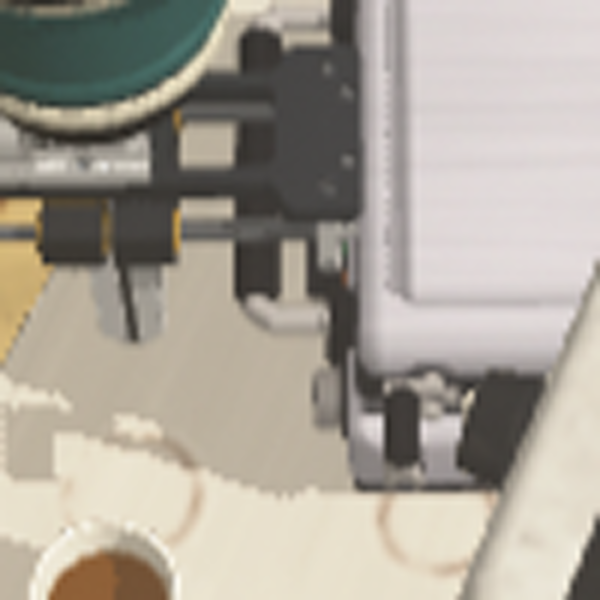

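View pics/top17.png

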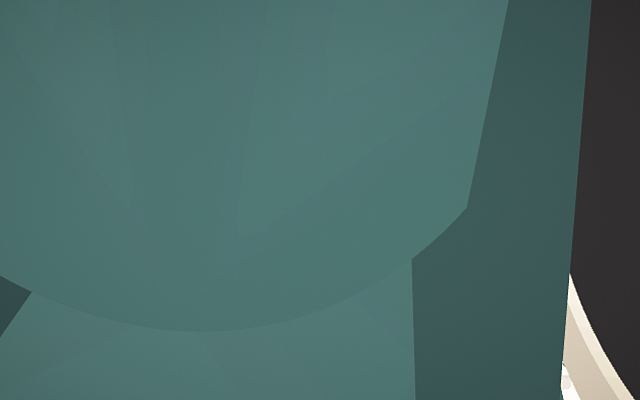

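jog_arm([
  {"jaw":0,"linear":[-0.02,0.04,0.01],"spin":0},
  {"jaw":0,"linear":[-0.04,0.08,0.01],"spin":0},
  {"jaw":0,"linear":[-0.06,0.12,0.01],"spin":0},
  {"jaw":0,"linear":[-0.08,0.16,0.01],"spin":0},
  {"jaw":0,"linear":[-0.1,0.2,0.01],"spin":0},
  {"jaw":0,"linear":[-0.12,0.24,0.01],"spin":0},
  {"jaw":0,"linear":[-0.14,0.28,0.01],"spin":0},
  {"jaw":0,"linear":[-0.17,0.32,0.01],"spin":0},
  {"jaw":0,"linear":[-0.2,0.36,0.01],"spin":0},
  {"jaw":0,"linear":[-0.22,0.4,0.01],"spin":0},
])

```text
clock: 15.78
ee_pos: [235.1, 462.2, 239.7]
ee_rot: [0.556, 0.831, -0.0, -0.0]
ft_force: [1.7, -0.3, 0.1]
width: 0.003
```

jog_arm([
  {"jaw":0,"linear":[-0.01,0.04,0],"spin":0},
  {"jaw":0,"linear":[-0.03,0.08,0],"spin":0},
  {"jaw":0,"linear":[-0.05,0.11,0],"spin":0},
  {"jaw":0,"linear":[-0.06,0.11,0],"spin":0},
])

```text
clock: 16.12
ee_pos: [172.6, 575.4, 238.5]
ee_rot: [0.554, 0.833, -0.0, -0.001]
ft_force: [-0.5, 0.7, 1.1]
width: 0.004
```

Run:
```python
from fit import *
s=ctrl.sense(); print(s['clock'],s['ee_pos'],s['ft_force'])
for n in('scene','top'): cv2.imwrite(f'pics/{n}18.png',ctrl.snapshot(n)[:,:,::-1])
crop(cv2.imread('pics/scene18.png'),280,130,360,240,5,'pics/s18c.png')
crop(cv2.imread('pics/top18.png'),220,100,370,260,3.7,'pics/t18c.png')
for l in (0,.05,.1,.2):
    p=[561,298,.392,l,l,0,-134.5,72]; m=model(p)
    print(l,{k:(proj('scene',m[k]).round(1),proj('top',m[k]).round(1)) for k in('tc','ti','to','hl','hr','pl','pr')})
```

```text
16.1167 [172.64906867 575.43196682 238.47766085] [-0.50952618  0.659033    1.11040132]
0 {'tc': (array([318., 221.]), array([345.8, 199.5])), 'ti': (array([317.9, 215.3]), array([338.8, 199.5])), 'to': (array([318.1, 226.8]), array([352.7, 199.5])), 'hl': (array([293.4, 157. ]), array([256.2, 225.9])), 'hr': (array([293.1, 200.9]), array([316.8, 225.6])), 'pl': (array([304.4, 173.5]), array([265.1, 233.7])), 'pr': (array([304.6, 207.7]), array([310.2, 233.5]))}
0.05 {'tc': (array([316.3, 221. ]), array([345.8, 201. ])), 'ti': (array([316.2, 215.3]), array([338.9, 201. ])), 'to': (array([316.4, 226.8]), array([352.8, 200.9])), 'hl': (array([293.9, 154.3]), array([255.4, 221.8])), 'hr': (array([293.6, 198.5]), array([316.7, 221.6])), 'pl': (array([304.4, 173.5]), array([265.1, 233.7])), 'pr': (array([304.6, 207.7]), array([310.2, 233.5]))}
0.1 {'tc': (array([314.6, 221.1]), array([345.9, 202.5])), 'ti': (array([314.5, 215.4]), array([338.9, 202.5])), 'to': (array([314.7, 226.9]), array([352.9, 202.4])), 'hl': (array([294.6, 151.6]), array([254.7, 217.5])), 'hr': (array([294.4, 196. ]), array([316.6, 217.2])), 'pl': (array([304.4, 173.5]), array([265.1, 233.7])), 'pr': (array([304.6, 207.7]), array([310.2, 233.5]))}
0.2 {'tc': (array([311.2, 221.4]), array([346. , 205.7])), 'ti': (array([311.2, 215.7]), array([339. , 205.7])), 'to': (array([311.3, 227.2]), array([353. , 205.6])), 'hl': (array([296.8, 146.1]), array([253.3, 208. ])), 'hr': (array([296.7, 191. ]), array([316.4, 207.7])), 'pl': (array([304.4, 173.5]), array([265.1, 233.7])), 'pr': (array([304.6, 207.7]), array([310.2, 233.5]))}
```

View pics/s18c.png

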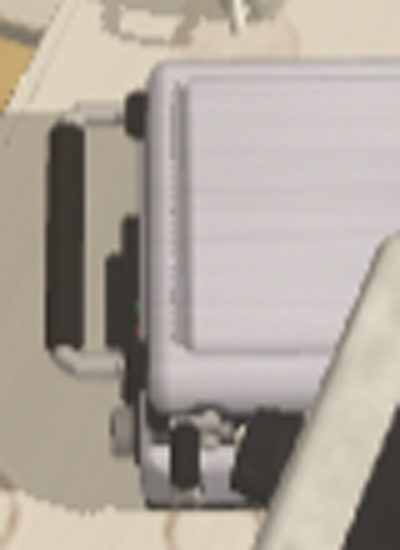

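View pics/t18c.png

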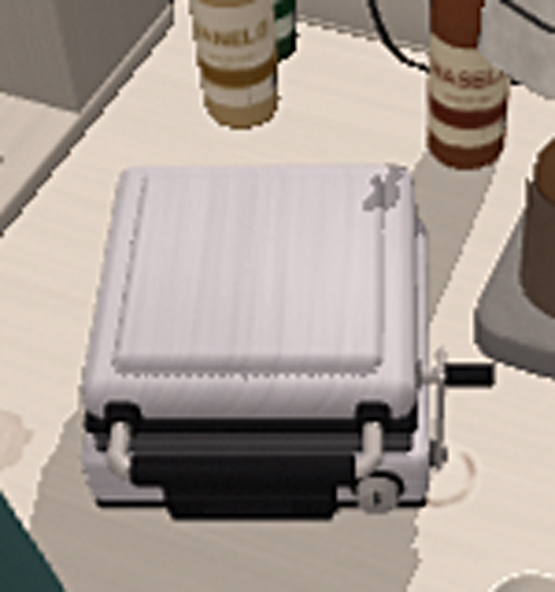

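Run:
```python
from fit import *
a=cv2.imread('pics/scene18.png');b=cv2.imread('pics/top18.png')
g=lambda im,x0,y0,x1,y1:(cv2.cvtColor(im,cv2.COLOR_BGR2GRAY)[y0:y1,x0:x1])
def blob(im,x0,y0,x1,y1,th=80):
    m=(g(im,x0,y0,x1,y1)<th).astype(np.uint8); n,l,st,ce=cv2.connectedComponentsWithStats(m)
    for i in range(1,n):
        if st[i][4]>15: print((st[i][:4]+[x0,y0,0,0]).tolist(),st[i][4],(ce[i]+[x0,y0]).round(2))
print('scene handle');blob(a,284,150,300,205)
print('scene tab');blob(a,311,212,322,232)
print('top tab');blob(b,338,192,360,210)
S=lambda u,v:(280+u/5,130+v/5);T=lambda u,v:(220+u/3.7,100+v/3.7)
ob=[('scene','hl',S(67,122)),('scene','hr',S(65,350)),('top','hl',T(131,470)),('top','hr',T(357,470)),
('scene','ti',S(186,425)),('scene','to',S(186,487)),('top','ti',T(445,374)),('top','to',T(494,376))]
def r(q):
    m=model([q[0],q[1],q[2],0,q[3],0,q[4],72]); return np.concatenate([proj(n,m[k])-uv for n,k,uv in ob])
f=least_squares(r,[561,298,.39,0.05,-134],x_scale=[10,10,.1,.1,10]); print(f.x.round(3)); print(f.fun.reshape(-1,2).round(1).tolist())
```

```text
scene handle
[289, 155, 8, 45] 313 [292.47 176.91]
scene tab
[311, 212, 9, 16] 86 [315.83 219.92]
top tab
[349, 192, 11, 7] 25 [353.56 195.36]
[340, 198, 13, 7] 66 [346.09 201.  ]
[ 5.58705e+02  2.99053e+02  3.87000e-01  1.30000e-02 -1.38433e+02]
[[-0.5, 1.8], [-0.7, 0.1], [-0.5, -0.6], [-0.8, -0.6], [-0.7, 0.9], [-0.5, 0.0], [-0.7, -0.4], [-0.0, -1.0]]
```

Run:
```python
from h import *
a=cv2.imread('pics/top0.png').astype(int);b=cv2.imread('pics/top18.png').astype(int)
d=abs(a-b).max(2)
for n,(x0,y0,x1,y1) in dict(esp=(347,250,382,288),jug=(400,230,440,275),tongs=(382,298,490,345)).items(): print(n,(d[y0:y1,x0:x1]>25).sum())
a=cv2.imread('pics/scene0.png').astype(int);b=cv2.imread('pics/scene18.png').astype(int)
d=abs(a-b).max(2); print('white',(d[103:138,318:344]>25).sum(),'esp',(d[230:265,253:285]>25).sum())
s=ctrl.sense(); print(s['ft_force'])
ctrl.finish_job()
```

```text
esp 0
jug 0
tongs 0
white 0 esp 0
[-0.3204791   0.46877481 -1.53783787]
the job is handed in; nothing more can be done
```

The press is closed up and the job is handed in at about 16 s, using only pushes with the shut fingertips.

- **Tray:** I pushed it in against its end stop. A further nudge to about 35 N moved it only 0.3 mm, so I take it as fully home.
- **Lid:** I followed the handle down in an arc until it met its stop. The push at the stop was higher than I intended, peaking at about 56 N on the wrist. The handle's centre ended about 114 mm above the worktop; the given shut value is 115 mm.
- **Hook:** My first straight push jammed at a wrist force of about 50 N and did not move it. I backed off and pushed along its arc until it stopped at upright, with a final wrist force of about 65 N. A fit to both pictures afterwards put its angle at about 0.01 rad, which is within measuring error of zero.

**Last checks:**
- A before-and-after picture comparison showed no changed pixels around the cups, the jug or the tongs.
- The arm is well clear of everything and the force readings are near zero.
- My first position fit for the press was 2 to 4 mm too far back. The contact stops and the later fit agreed with each other on this.
- The tray's home position rests on the stop force and the pictures, not on a separate measurement.

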